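# Roll the label roll up the loader ramp to its stop

### The arm

A 6-joint arm with a two-finger parallel gripper is mounted at the origin on the work surface. World frame = base frame: x ahead of the robot, y to its left, z up, the work surface at z = 0. Lengths are in mm, angles in rad, forces in N, time in s.
With the tool pointing down it reaches from about 350 to 975 mm from the base axis. Payload 7.1 kg.
Tool frame: the origin (TCP) lies at the centre of the arm's flange, where the gripper is bolted on; the fingertips stand 182 mm ahead of it and the grasp point (between the pads) lies 163 mm ahead of it; x points along the fingers, y is the direction in which the jaws open and shut, and the axes are right-handed (so a half turn about x gives the same grasp; the last joint's range is limited). The gripper opens to 88 mm and grips with 3 to 60 N. Pads are 20 mm wide; open, the fingers measure 115 mm over their backs; the gripper's body (75 mm by 178 mm) begins 61 mm behind the grasp point.
Start: joints at [-1.323, 0.423, 1.63, -0, 1.089, -0.019], TCP at [164.798, -602.867, 404.675] pointing down, gripper open.
Joint ranges: [-3, 3], [-0.9, 2.11], [0.09, 2.58], [-1.31, 4.45], [0.11, 2.69], [-2.54, 2.54]. Speed limits (rad/s): [2.39, 2.39, 3.01, 3.14, 3.14, 3.14].

### API

Orientations are given as a rotation vector (axis times angle).
In Python, from workcell import readout, viewer, workorder, models gives the robot as it stands. The module is installed in compiled form; this text tells all that it offers.
- The arm moves only by the tool apply_moves, never from a script. Its argument "commands" is a list that holds one entry, the list of rows, each a list of 4 numbers: the shift along the world's x, y, z in m, then the turn about the world's z in rad. A call has 1 to 8 rows; each row is the pose to reach, as a shift and turn from the pose commanded when the call began; what a row does not reach only later rows make up. A row lasts 1/8 s, in which the tool goes at most 62.5 mm and 10.7 degrees, less where a joint would pass 70% of its speed; a pose out of reach is approached as far as the arm can. A call with a gripper value outside its range is refused whole. "gripper" is the finger opening in m, from 0 to 0.0878, set as the call begins (left out, the last holds). The fingers move at their own pace and stop on an object; the grip force is fixed at half the most. Time passes only in rows, so rows that repeat a pose let the fingers close. It gives the time, the measured TCP pose, the force and the opening at its end, in the units of the state.
- readout.get_obs(): the state, without advancing time (a new reading comes with each control period).
- viewer.get_image(name): name is "side" or "top" or "wrist"; returns a dict with "color" (384x512x3 uint8, red, green, blue), "vertical_fov" (degrees; the focal length in pixels is half the picture's height over the tangent of half this angle, whatever the lens; pixels are square), "cx", "cy" (the principal point, pixels), "rvec" (rotation vector, rad) and "tvec" (3), from world to camera coordinates, as OpenCV has them. Camera axes: x right, y down, z forward; pixel columns grow to the right and rows downward; lengths in mm; the calibration is good to about 2 mm. The wrist camera is an equidistant fisheye: a pixel r from the principal point sees the ray r / f radians off the axis. A picture is of the moment at which its call begins. There is no depth.
- workorder.close_job(): hands the job in, once; it reports no verdict.
Trained networks look in the newest picture that a camera, given by its name, has taken for a name from the list of things; names that differ only in an ending like _2 or _b are one class to them, and where a whole thing is asked for, a point or a joint stands for the part that bears it (a point fixed in the world has none). Each returns a list of dicts, best first, with "conf" (0 to 1); they miss things now and then, are a little off and sometimes report something else, mostly with a low value. They report only what shows in the picture. A call takes as long as a camera call. They do not tell look-alikes from the thing itself.
- models.search_frame(camera, label): "position" ([x, y, z] in mm, in world coordinates, good to about 4 mm: the middle of the surface that is visible of it).
- models.place_of(camera, label): "position" ([x, y, z] in mm, in world coordinates, good to about 4 mm: a listed point, or the origin of a listed thing).
The state is a dict: "t": time; "qpos": joint angles; "qvel": joint speeds; "joint_torque": joint torques, N m; "ee_pos": TCP position; "orientation": TCP orientation; "ft_force": force on the tool from outside, world axes, zero at the start; "moment": the same for the moment, N m; "width": finger opening in mm.
Only numpy, scipy, OpenCV 4.12 (cv2) and the standard library are available. Lean on these libraries where they do the work, as an engineer would, in place of code of your own. Each camera call takes 0.05 s, during which the arm holds its last target.

### The job

With the fingers, push the lying label roll up the printer's loading ramp until it sits in the blue seat against the orange stops, keeping the fingers on it all the way up so that it never runs free on the ramp or rolls back. Then press the green button fully down and let it go. Only push: do not lift or carry the roll, and leave the spare roll, the jar and the pink carton where they are.

Things in the scene. Friction and masses are not known exactly. Their poses are not given: they have to be found in the camera images.
- printer: White label printer with roll loader, one fixed piece. Origin on the table, mid-width of the loader; x points uphill (roughly away from the robot), y left across it, z up. Loader runs x -138 to 112 mm between grey side walls 45 mm high, inner faces y +-70, 5 thick. White housing behind the stops: x 120 to 230, y +-95, 90 mm high.
- foot (a point): Middle of the flat grey floor at the loader's foot, on its surface: 8 mm above the table, floor x -130 to -50 mm in the printer's frame (this point x -90). A blue lip 16 mm above the table closes its robot end, x -138 to -130. The aluminium ramp begins at x -50 and rises 10 degrees.
- crest (a point): Top of the ramp, mid-width: x 55, z 26.5 mm in the printer's frame. Beyond it the blue seat falls 8 degrees to the stops. On the ramp the roll rolls back if let go; once its centre is past this crest it runs the last 20 mm down to the stops by itself and stays.
- stop (a point): Where the roll's centre is when it sits in the seat against the stops: x 75, y 0, z 53 mm in the printer's frame. The stops are two orange uprights, 78 mm high, 26 wide, at y +-36, their faces at x 105.
- roll: Roll of labels, white with blue stripes, cylinder of diameter 60 and length 110, about 0.2 to 0.4 kg, glossy paper that slides on the fingers (friction about 0.4), free to roll. Origin at its centre; its y axis is the roll's axis (x and z turn with it as it rolls). It starts on the flat floor of the loader, its axis across the loader to within 0.08 rad, its centre 38 above the table.
- ready_top (a point): Centre of the top of the round green push button (diameter 32) on a small black housing that is fixed on the table to the left of the loader (from the robot); it is pressed straight down.
- ready (a joint): Travel of the green button (m): 0 up, 0.006 fully down; it needs about 4 N and springs back.
- tin: Bystander: loose glass jar with steel lid, diameter 64, height 60; origin at the centre of its underside.
- spare: Bystander: loose spare label roll standing on end, white, diameter 50, height 90; origin at the centre of its underside.
- carton: Bystander: loose pink carton, 45 x 45 x 95 high; origin at the centre of its underside.
There are look-alikes about, which are no part of the job. What is shaped like the roll but purple is not meant.

How it is judged:
By the outcome, as a careful person would: the job done as asked, in the order asked, and still so for the second after the job is handed in, with the robot touching nothing.
It also fails if it takes over 38 s, if anything falls off the work surface, if the arm or the gripper's body presses on something with over 40 N, if the wrist force passes 120 N, or if a joint passes its speed limit or range.

## Working session

There is one attempt and no reset: what is moved stays moved. The work goes in short steps, Python scripts to look and compute and a tool call to move; the robot and the scene stay as the last step left them, time stands still between calls to the robot, and variables do not carry over. Pictures are saved under pics/ and viewed, and the job is handed in when it is done.

Besides the shell and the picture viewer there is one more tool, called after "Request:" by a JSON object that holds its "name" and its "arguments", one argument or row to a line. apply_moves: Moves the arm, as the interface text tells. Its arguments: {"type":"object","properties":{"commands":{"type":"array","items":{"type":"array","items":{"type":"array","items":{"type":"number"}}}},"gripper":{"type":"number"}},"required":["commands"]}

```bash
mkdir -p pics; cat > h.py <<'E'
import cv2,numpy as np
from workcell import readout, viewer, workorder, models
def snap(n,f):
    im=viewer.get_image(n); cv2.imwrite(f'pics/{f}.png',im['color'][:,:,::-1]); return im
def proj(im,P):
    f=im['color'].shape[0]/2/np.tan(np.radians(im['vertical_fov'])/2)
    K=np.array([[f,0,im['cx']],[0,f,im['cy']],[0,0,1.]])
    return cv2.projectPoints(np.array(P,float).reshape(-1,1,3),np.array(im['rvec'],float),np.array(im['tvec'],float),K,None)[0].reshape(-1,2)
def backz(im,uv,z):
    f=im['color'].shape[0]/2/np.tan(np.radians(im['vertical_fov'])/2)
    R=cv2.Rodrigues(np.array(im['rvec'],float))[0];t=np.array(im['tvec'],float).ravel()
    d=R.T@np.array([(uv[0]-im['cx'])/f,(uv[1]-im['cy'])/f,1]);c=-R.T@t
    return c+d*(z-c[2])/d[2]
E
python3 - <<'E'
from h import *
for c in ['side','top']:
    im=snap(c,c+'0')
    for l in ['foot','crest','stop','roll','ready_top','tin','spare','carton','printer']:
        r=models.place_of(c,l)
        print(c,l,[(np.round(a['position']).tolist(),round(a['conf'],2),np.round(proj(im,a['position'])[0]).tolist()) for a in r[:3]])
print(readout.get_obs())
E
```

```text
side foot [([466.0, 65.0, 8.0], 0.69, [268.0, 245.0]), ([561.0, -193.0, -0.0], 0.31, [279.0, 174.0])]
side crest [([608.0, 78.0, 26.0], 0.86, [206.0, 223.0])]
side stop [([631.0, 80.0, 52.0], 0.62, [195.0, 211.0])]
side roll [([326.0, 191.0, 29.0], 0.95, [312.0, 313.0]), ([326.0, -144.0, 26.0], 0.71, [364.0, 199.0]), ([475.0, 60.0, 36.0], 0.64, [265.0, 232.0])]
side ready_top [([545.0, 201.0, 22.0], 0.48, [197.0, 274.0])]
side tin [([490.0, -88.0, 1.0], 0.56, [288.0, 203.0])]
side spare [([641.0, -108.0, 0.0], 0.79, [237.0, 184.0]), ([489.0, -89.0, -1.0], 0.29, [288.0, 204.0])]
side carton [([491.0, -88.0, -1.0], 0.69, [287.0, 204.0]), ([561.0, -194.0, -2.0], 0.64, [279.0, 175.0])]
side printer [([556.0, 74.0, 2.0], 0.93, [229.0, 237.0])]
top foot [([468.0, 69.0, 9.0], 0.82, [227.0, 211.0])]
top crest [([613.0, 75.0, 24.0], 0.57, [225.0, 161.0]), ([560.0, -195.0, 2.0], 0.43, [317.0, 179.0])]
top stop [([631.0, 79.0, 50.0], 0.9, [223.0, 153.0])]
top roll [([477.0, 62.0, 39.0], 0.94, [229.0, 208.0]), ([429.0, 312.0, 32.0], 0.91, [141.0, 225.0]), ([606.0, 316.0, 36.0], 0.77, [140.0, 163
[... 330 characters left out ...]
 182.0]), ([545.0, 202.0, 20.0], 0.41, [181.0, 185.0])]
{'t': 1.0, 'qpos': array([-1.32299471e+00,  4.23093579e-01,  1.62994109e+00,  3.70206172e-05,
        1.08861702e+00, -1.89982124e-02]), 'qvel': array([-0.00099482,  0.00023242,  0.00082904,  0.00029722, -0.00151126,
       -0.00034895]), 'joint_torque': array([-2.29783545e-03, -5.44588423e+01, -2.74050629e+01,  6.44618925e-02,
        1.66883360e-02, -2.27196045e-05]), 'ee_pos': array([ 164.80003016, -602.8452432 ,  404.66289742]), 'orientation': array([ 2.078965  ,  0.27903428, -2.07891079]), 'ft_force': array([-0.05789023,  0.04640871, -0.11072176]), 'moment': array([ 0.01551207,  0.01950444, -0.00524526]), 'width': 88.1036773554552}
```

```bash
python3 - <<'E'
import cv2
for c in ['side','top']:
    im=cv2.imread(f'pics/{c}0.png'); 
    cv2.imwrite(f'pics/{c}0c.png',cv2.resize(im[110:340,110:390],None,fx=2.6,fy=2.6,interpolation=cv2.INTER_CUBIC))
E
```

```text
(no output)
```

View pics/side0c.png

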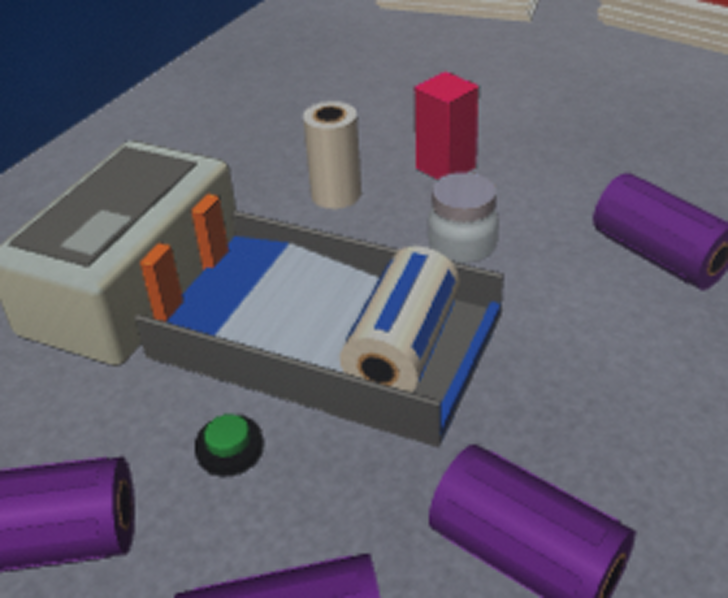

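View pics/top0c.png

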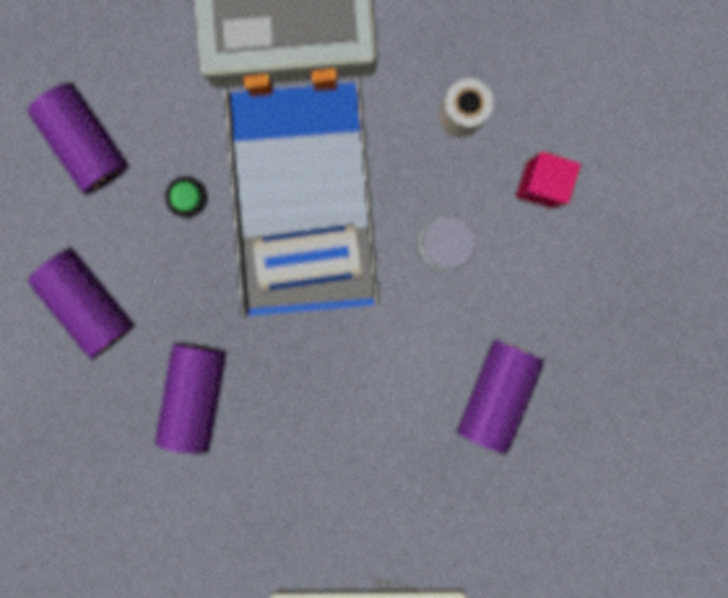

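View pics/top0.png

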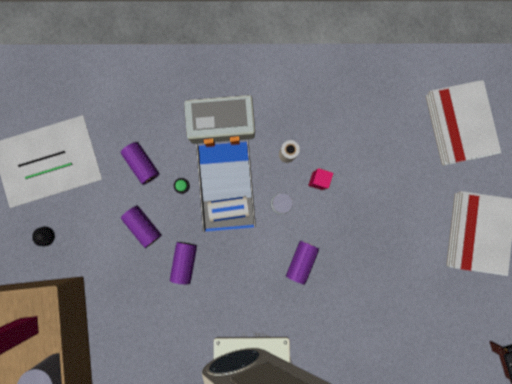

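The target is the white, blue-striped roll in the loader, top (229,208) / side (265,232). The only look-alikes are the purple rolls, at top (183,263), (140,227), (140,163) and (303,263). Next I'll refine the printer pose by overlaying its model.

```bash
cat > ov.py <<'E'
from h import *
def T(px,py,a,P):
    P=np.array(P,float);c,s=np.cos(a),np.sin(a)
    return np.c_[px+c*P[:,0]-s*P[:,1],py+s*P[:,0]+c*P[:,1],P[:,2]]
segs=[[(-138,75,45),(112,75,45)],[(-138,-75,45),(112,-75,45)],[(55,70,26.5),(55,-70,26.5)],[(-138,70,16),(-138,-70,16)],[(-50,70,8),(-50,-70,8)],
[(105,23,78),(105,49,78)],[(105,-23,78),(105,-49,78)],[(120,95,90),(120,-95,90)]]
E
python3 - <<'E'
from ov import *
p=(555,73,0.068)
for c in ['side','top']:
    im=viewer.get_image(c); col=im['color'][:,:,::-1].copy()
    S=4; big=cv2.resize(col,None,fx=S,fy=S,interpolation=cv2.INTER_CUBIC)
    for s in segs:
        q=proj(im,T(*p,s)); q=((q+.5)*S).astype(int)
        cv2.line(big,tuple(map(int,q[0])),tuple(map(int,q[1])),(0,255,0),1)
    u,v=[int(x*S) for x in proj(im,[p[0],p[1],20])[0]]
    cv2.imwrite(f'pics/ov_{c}.png',big[max(v-280,0):v+250,u-300:u+300])
R=cv2.Rodrigues(np.array(readout.get_obs()['orientation']))[0]; print(R.round(3))
E
```

```text
[[-0.     0.264 -0.965]
 [ 0.    -0.965 -0.264]
 [-1.    -0.     0.   ]]
```

View pics/ov_side.png

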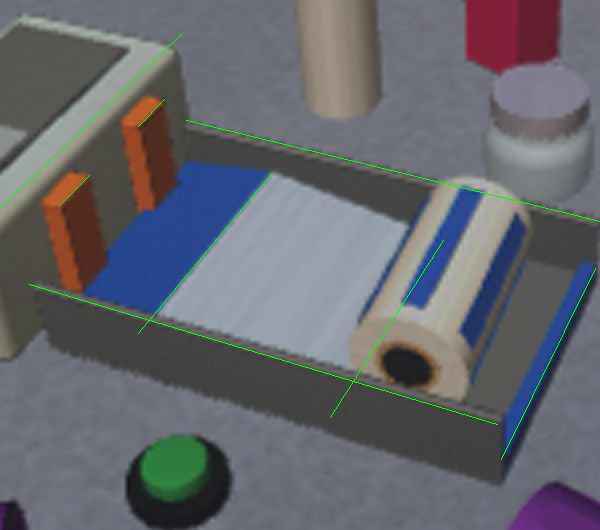

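View pics/ov_top.png

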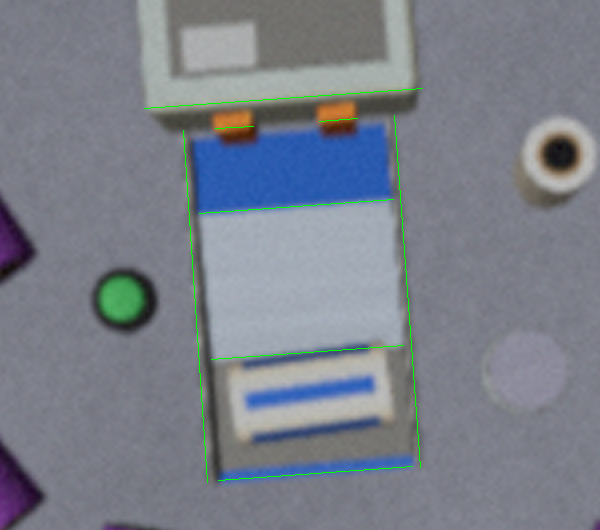

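Overlay (`ov_side`, `ov_top`): with pose (554, 72, yaw 0.068), the wall, crest and lip lines fall on the loader to within about 2 px at 4x scale. The roll's stripe, (250,402) to (375,383) in the top crop, shows the roll yawed about +0.08 relative to the loader. I'll move behind it with the jaws across the loader.

Request:
{"name": "apply_moves", "arguments": {
  "commands": [
    [[0.016, 0.041, 0, -0.01], [0.033, 0.082, 0, -0.02], [0.049, 0.123, 0, -0.03], [0.066, 0.164, 0, -0.04], [0.082, 0.205, 0, -0.05], [0.098, 0.246, 0, -0.06], [0.115, 0.288, 0, -0.07], [0.131, 0.329, 0, -0.08]]
  ],
  "gripper": 0.07
}}

```text
t: 2.1
ee_pos: [296.1, -272.6, 404.9]
orientation: [2.124, 0.198, -2.123]
ft_force: [0.5, 0.5, 0.4]
width: 69.9
```

Request:
{"name": "apply_moves", "arguments": {
  "commands": [
    [[0.016, 0.041, -0.01, -0.005], [0.033, 0.082, -0.02, -0.01], [0.049, 0.123, -0.035, -0.02], [0.066, 0.164, -0.05, -0.025], [0.082, 0.205, -0.065, -0.03], [0.098, 0.246, -0.08, -0.035], [0.115, 0.288, -0.09, -0.04], [0.126, 0.328, -0.1, -0.04]]
  ]
}}

```text
t: 3.1
ee_pos: [422.6, 55.7, 304.5]
orientation: [2.146, 0.158, -2.144]
ft_force: [0.2, -0.6, -0.7]
width: 70.0
```

```bash
python3 - <<'E'
from h import *
im=snap('wrist','w1'); print(models.place_of('wrist','roll')[:2],models.place_of('wrist','foot')[:1],models.place_of('wrist','crest')[:1],models.place_of('wrist','stop')[:1],models.place_of('wrist','ready_top')[:2])
E
```

```text
[{'position': [427.0, 312.5, 31.2], 'conf': 0.79}, {'position': [323.5, 194.7, 27.1], 'conf': 0.61}] [] [] [] [{'position': [542.5, 204.6, 22.0], 'conf': 0.8}]
```

View pics/w1.png

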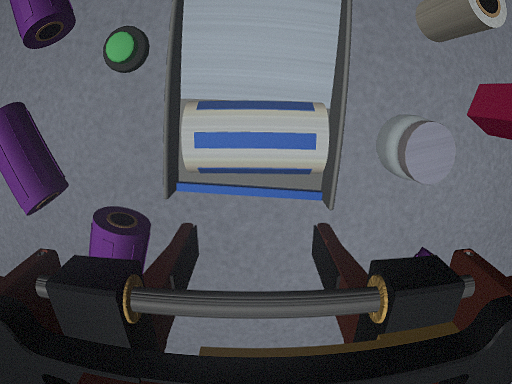

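The wrist view shows the fingers (tips near (190,228) and (318,228)) behind the striped roll (255,140), parallel to it and inside the walls. I'm lowering behind it.

Request:
{"name": "apply_moves", "arguments": {
  "commands": [
    [[0.0, 0, -0.03, 0], [0.0, 0, -0.06, 0], [0.0, 0, -0.08, 0], [0.001, 0, -0.093, 0], [0.001, 0, -0.093, 0]]
  ]
}}

```text
t: 4.03
ee_pos: [422.7, 53.5, 211.4]
orientation: [2.145, 0.156, -2.147]
ft_force: [0.2, -0.5, -0.2]
width: 70.1
```

```bash
python3 - <<'E'
from h import *
im=snap('wrist','w2'); im=snap('side','s2')
print(readout.get_obs()['ft_force'])
c=cv2.imread('pics/s2.png')[150:330,150:390]; cv2.imwrite('pics/s2c.png',cv2.resize(c,None,fx=3,fy=3,interpolation=cv2.INTER_CUBIC))
E
```

```text
[0.45281167 0.34302171 0.17695113]
```

View pics/s2c.png

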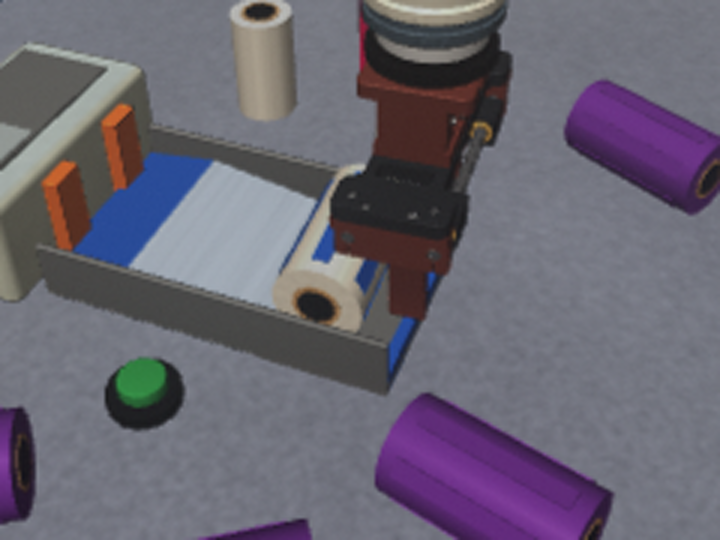

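View pics/w2.png

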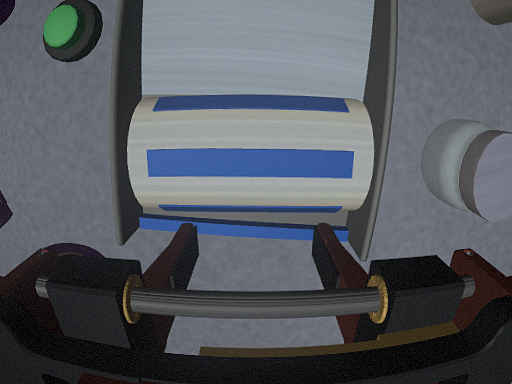

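Request:
{"name": "apply_moves", "arguments": {
  "commands": [
    [[0.003, 0, -0.001, 0], [0.006, 0, -0.002, 0], [0.009, 0.001, -0.003, 0], [0.012, 0.001, -0.003, 0], [0.014, 0.001, -0.003, 0], [0.016, 0.001, -0.003, 0], [0.018, 0.001, -0.003, 0], [0.02, 0.001, -0.003, 0]]
  ]
}}

```text
t: 5.12
ee_pos: [442.9, 55.1, 208.7]
orientation: [2.145, 0.158, -2.145]
ft_force: [0.1, 0.2, -0.7]
width: 70.1
```

```bash
python3 - <<'E'
from h import *
im=snap('wrist','w3'); print(models.place_of('top','roll')[:1])
print(readout.get_obs()['ft_force'],readout.get_obs()['ee_pos'])
E
```

```text
[{'position': [477.2, 63.8, 37.7], 'conf': 0.86}]
[0.93784211 0.03261176 1.07798113] [443.06055962  55.11746344 208.71180655]
```

View pics/w3.png

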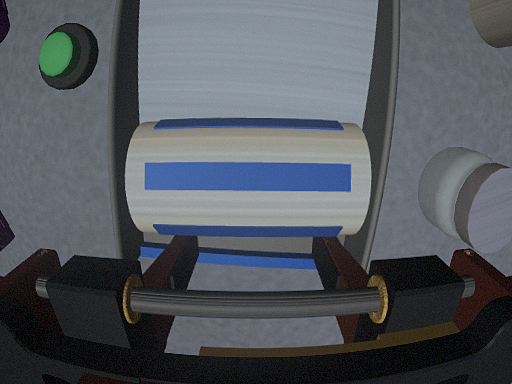

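The fingers are almost touching: the tips at (185,238) and (325,238) are at the roll's near edge. I'll make contact slowly and square up over the flat floor.

Request:
{"name": "apply_moves", "arguments": {
  "commands": [
    [[0.002, 0, 0, 0], [0.004, 0, 0, 0], [0.006, 0.0005, 0, 0], [0.008, 0.0005, 0, -0.01], [0.01, 0.001, 0, -0.02], [0.012, 0.001, 0, -0.03], [0.014, 0.001, 0, -0.04], [0.016, 0.001, 0, -0.05]]
  ]
}}

```text
t: 6.22
ee_pos: [458.9, 56.1, 208.7]
orientation: [2.172, 0.105, -2.172]
ft_force: [-1.0, 0.3, -0.0]
width: 70.2
```

```bash
python3 - <<'E'
from h import *
im=snap('wrist','w4'); im=snap('top','t4');print(models.place_of('top','roll')[:1])
E
```

```text
[{'position': [324.1, 191.6, 33.1], 'conf': 0.93}]
```

View pics/w4.png

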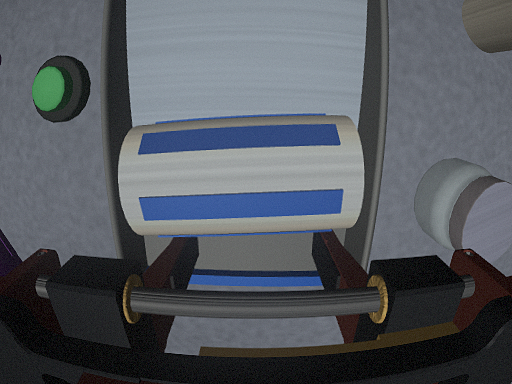

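The roll has turned forward (stripes moved up) and lies slightly skew, with the fingers close behind it. It's still on the flat. I'll finish squaring and push onto the ramp.

Request:
{"name": "apply_moves", "arguments": {
  "commands": [
    [[0.002, 0, 0, -0.01], [0.004, 0, 0, -0.02], [0.006, 0.0005, 0.0005, -0.03], [0.008, 0.0005, 0.001, -0.03], [0.01, 0.001, 0.001, -0.03], [0.012, 0.001, 0.0015, -0.03], [0.014, 0.001, 0.002, -0.03], [0.016, 0.001, 0.002, -0.03]]
  ]
}}

```text
t: 7.38
ee_pos: [474.9, 57.1, 210.7]
orientation: [2.187, 0.073, -2.187]
ft_force: [-2.5, -0.3, 1.6]
width: 70.3
```

```bash
python3 - <<'E'
from h import *
im=snap('wrist','w5'); print(readout.get_obs()['ft_force'])
E
```

```text
[-1.02783721  0.34296053  0.9689877 ]
```

View pics/w5.png

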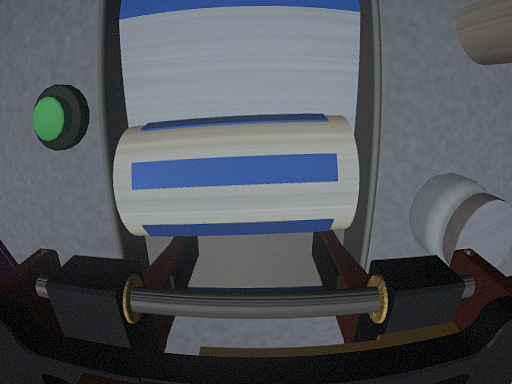

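Both fingers are on the roll at the start of the ramp, and force x is about -1 to -2.5 N. Pushing up the ramp.

Request:
{"name": "apply_moves", "arguments": {
  "commands": [
    [[0.003, 0, 0.0005, 0], [0.006, 0.0005, 0.001, 0], [0.01, 0.001, 0.0015, 0], [0.014, 0.001, 0.002, 0], [0.018, 0.0015, 0.003, 0], [0.022, 0.002, 0.0035, 0], [0.026, 0.002, 0.004, 0], [0.03, 0.0025, 0.005, 0]]
  ]
}}

```text
t: 8.43
ee_pos: [505.0, 59.6, 215.7]
orientation: [2.187, 0.073, -2.188]
ft_force: [-2.6, 0.1, 1.2]
width: 70.1
```

Request:
{"name": "apply_moves", "arguments": {
  "commands": [
    [[0.004, 0.0005, 0.0005, 0], [0.008, 0.001, 0.001, 0], [0.012, 0.001, 0.002, 0], [0.016, 0.0015, 0.003, 0], [0.02, 0.0015, 0.0035, 0], [0.024, 0.002, 0.004, 0], [0.028, 0.0025, 0.005, 0], [0.032, 0.0025, 0.0055, 0]]
  ]
}}

```text
t: 9.43
ee_pos: [537.1, 62.2, 221.2]
orientation: [2.187, 0.073, -2.187]
ft_force: [-1.5, -0.5, 0.7]
width: 70.2
```

```bash
python3 - <<'E'
from h import *
im=snap('wrist','w6'); im=snap('side','s6')
print(readout.get_obs()['ft_force'])
c=cv2.imread('pics/s6.png')[150:330,150:390]; cv2.imwrite('pics/s6c.png',cv2.resize(c,None,fx=3,fy=3,interpolation=cv2.INTER_CUBIC))
E
```

```text
[-0.49068152 -0.35173792  0.79916547]
```

View pics/w6.png

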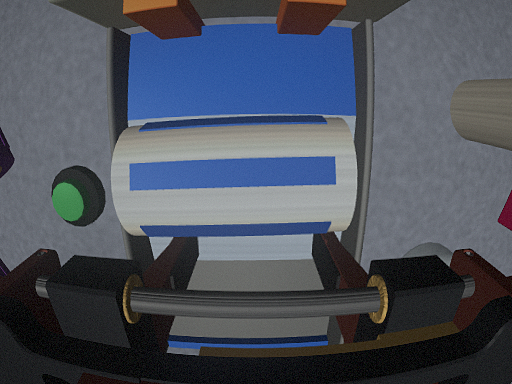

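View pics/s6c.png

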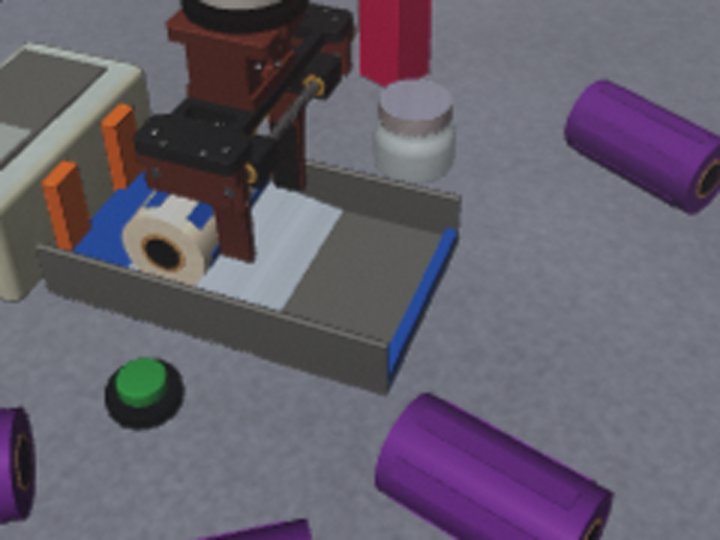

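The roll is squarely on the fingers just before the crest. Continuing, slower over the crest.

Request:
{"name": "apply_moves", "arguments": {
  "commands": [
    [[0.004, 0.0005, 0.0005, 0], [0.008, 0.001, 0.001, 0], [0.012, 0.001, 0.002, 0], [0.016, 0.0015, 0.003, 0], [0.02, 0.0015, 0.0035, 0], [0.024, 0.002, 0.004, 0], [0.027, 0.0025, 0.0045, 0], [0.03, 0.0025, 0.005, 0]]
  ]
}}

```text
t: 10.52
ee_pos: [567.1, 64.7, 226.2]
orientation: [2.188, 0.073, -2.187]
ft_force: [0.3, 0.1, 0.7]
width: 70.6
```

Request:
{"name": "apply_moves", "arguments": {
  "commands": [
    [[0.003, 0, 0, 0], [0.006, 0.0005, 0, 0], [0.009, 0.0005, 0, 0], [0.012, 0.001, 0, 0], [0.015, 0.001, 0, 0], [0.018, 0.001, 0, 0], [0.02, 0.0015, 0, 0], [0.021, 0.0015, 0, 0]]
  ]
}}

```text
t: 11.52
ee_pos: [587.9, 66.2, 226.2]
orientation: [2.187, 0.073, -2.187]
ft_force: [-0.6, -0.5, 0.2]
width: 69.7
```

```bash
python3 - <<'E'
from h import *
im=snap('wrist','w7'); im=snap('side','s7')
print(readout.get_obs()['ft_force'])
c=cv2.imread('pics/s7.png')[150:330,150:390]; cv2.imwrite('pics/s7c.png',cv2.resize(c,None,fx=3,fy=3,interpolation=cv2.INTER_CUBIC))
E
```

```text
[-1.04696422  0.6508907   0.53461324]
```

View pics/w7.png

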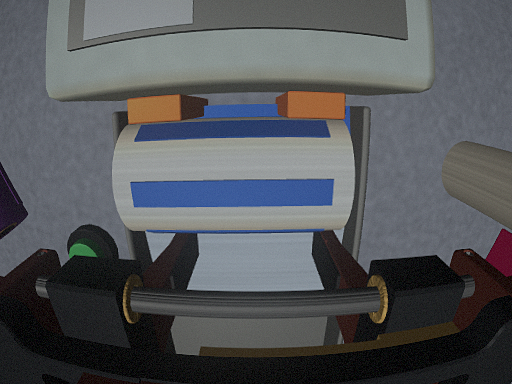

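View pics/s7c.png

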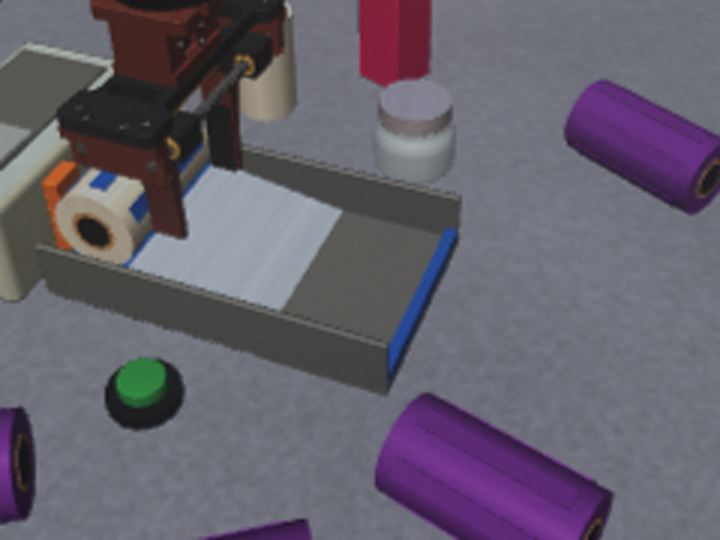

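The roll is past the crest and at the stops. I'll give a gentle nudge of a few mm to confirm it's against both.

Request:
{"name": "apply_moves", "arguments": {
  "commands": [
    [[0.001, 0, 0, 0], [0.002, 0, 0, 0], [0.003, 0, 0, 0], [0.003, 0, 0, 0]]
  ]
}}

```text
t: 12.12
ee_pos: [589.9, 66.1, 225.9]
orientation: [2.184, 0.073, -2.19]
ft_force: [-5.3, 1.2, 3.3]
width: 70.1
```

Contact force is -5.3 N, so the roll is firm against the stops. Backing off, rising and closing the fingers.

Request:
{"name": "apply_moves", "arguments": {
  "commands": [
    [[-0.005, 0, 0, 0], [-0.02, -0.001, 0, 0], [-0.04, -0.002, 0.01, 0], [-0.045, -0.003, 0.05, 0], [-0.045, 0.02, 0.09, 0], [-0.045, 0.06, 0.1, 0], [-0.045, 0.1, 0.1, 0], [-0.045, 0.135, 0.1, 0]]
  ]
}}

```text
t: 13.12
ee_pos: [545.0, 202.2, 326.5]
orientation: [2.189, 0.073, -2.187]
ft_force: [-0.6, -1.5, -0.5]
width: 70.1
```

Request:
{"name": "apply_moves", "arguments": {
  "commands": [
    [[0, 0, -0.02, 0], [0, 0, -0.04, 0], [0, 0, -0.06, 0], [0, 0, -0.07, 0], [0, 0, -0.07, 0]]
  ],
  "gripper": 0.0
}}

```text
t: 13.75
ee_pos: [545.3, 200.9, 255.7]
orientation: [2.186, 0.073, -2.189]
ft_force: [0.7, -0.4, -0.2]
width: 23.7
```

```bash
python3 - <<'E'
from h import *
im=snap('top','t8'); b=models.place_of('top','ready_top')[:2]; print(b)
im2=snap('side','s8'); print(models.place_of('side','ready_top')[:2],models.place_of('side','roll')[:4],models.place_of('top','roll')[:4])
# green centroid
for n,i in (('top',im),('side',im2)):
    h=cv2.cvtColor(i['color'],cv2.COLOR_RGB2HSV); m=cv2.inRange(h,(50,120,60),(75,255,255)); 
    k,l,s,c=cv2.connectedComponentsWithStats(m)
    for j in range(1,k):
        if s[j,4]>15: print(n,s[j],c[j].round(1),backz(i,c[j],22).round(1))
o=readout.get_obs();print(o['ee_pos'],o['width'])
c=cv2.imread('pics/s8.png')[100:330,110:390]; cv2.imwrite('pics/s8c.png',cv2.resize(c,None,fx=2.6,fy=2.6,interpolation=cv2.INTER_CUBIC))
snap('wrist','w8')
E
```

```text
[]
[{'position': [543.4, 198.0, 24.8], 'conf': 0.68}, {'position': [629.8, 80.2, 52.7], 'conf': 0.53}] [{'position': [608.0, 315.0, 28.4], 'conf': 0.97}, {'position': [426.0, 312.1, 32.4], 'conf': 0.91}, {'position': [328.3, -145.3, 26.0], 'conf': 0.88}, {'position': [631.2, 78.0, 50.8], 'conf': 0.62}] [{'position': [325.7, -147.7, 33.6], 'conf': 0.85}, {'position': [632.8, 77.7, 55.5], 'conf': 0.78}, {'position': [603.4, 316.1, 31.4], 'conf': 0.45}, {'position': [323.4, 194.5, 33.4], 'conf': 0.44}]
side [188 270  18  16 217] [196.6 277.1] [541.6 206.5  22. ]
[546.02326398 201.18368761 256.85951488] 1.3342870951192525
```

View pics/s8c.png

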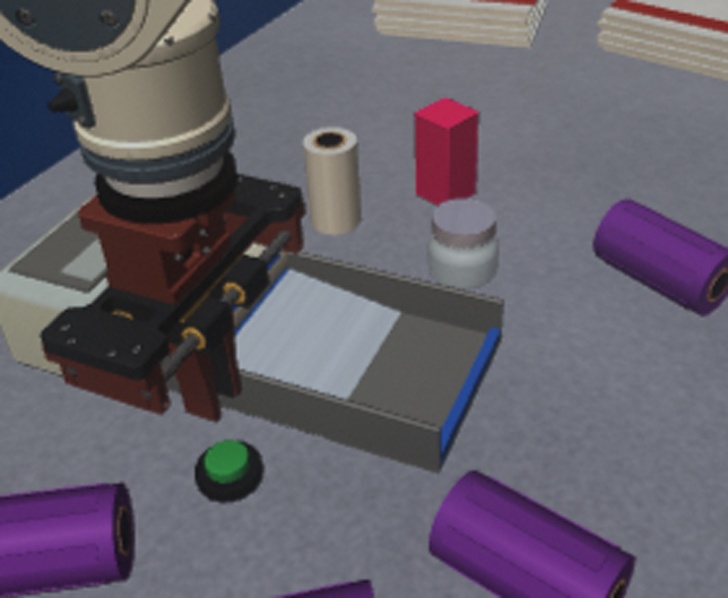

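View pics/w8.png

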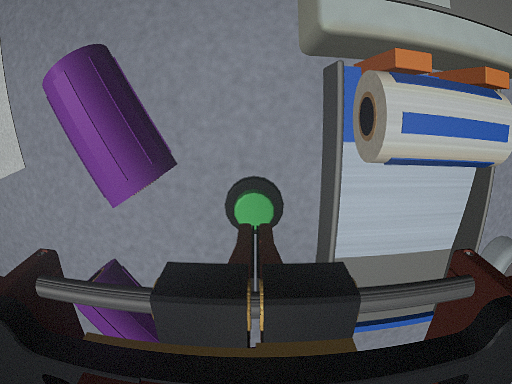

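The roll holds at about (632, 78), which is the seat, clear of the fingers. The closed fingertips are above the button's centre, wrist (255,210). Descending to press.

Request:
{"name": "apply_moves", "arguments": {
  "commands": [
    [[0, 0.001, -0.02, 0], [0, 0.001, -0.038, 0], [0, 0.001, -0.046, 0], [0, 0.001, -0.049, 0], [0, 0.001, -0.051, 0], [0, 0.001, -0.053, 0], [0, 0.001, -0.055, 0], [0, 0.001, -0.055, 0]]
  ]
}}

```text
t: 15.1
ee_pos: [545.9, 202.2, 201.5]
orientation: [2.188, 0.073, -2.187]
ft_force: [0.7, -0.4, 2.4]
width: 0.0
```

Request:
{"name": "apply_moves", "arguments": {
  "commands": [
    [[0, 0, -0.001, 0], [0, 0, -0.002, 0], [0, 0, -0.003, 0], [0, 0, -0.003, 0]]
  ]
}}

```text
t: 15.6
ee_pos: [546.0, 202.2, 198.4]
orientation: [2.188, 0.073, -2.187]
ft_force: [-0.1, -0.3, 4.4]
width: 0.3
```

Request:
{"name": "apply_moves", "arguments": {
  "commands": [
    [[0, 0, -0.001, 0], [0, 0, -0.002, 0], [0, 0, -0.003, 0], [0, 0, -0.003, 0]]
  ]
}}

```text
t: 16.1
ee_pos: [546.1, 202.2, 197.8]
orientation: [2.188, 0.073, -2.187]
ft_force: [-7.9, -2.4, 30.7]
width: 0.5
```

At 30.7 N the arm has stopped moving at z 197.8, so the button has bottomed. Releasing.

Request:
{"name": "apply_moves", "arguments": {
  "commands": [
    [[0, 0, 0.003, 0], [0, 0, 0.012, 0], [0, 0, 0.04, 0], [-0.01, 0.01, 0.08, 0], [-0.04, 0.03, 0.12, 0], [-0.08, 0.06, 0.15, 0], [-0.11, 0.08, 0.16, 0], [-0.11, 0.08, 0.16, 0]]
  ]
}}

```text
t: 17.1
ee_pos: [434.2, 283.1, 356.0]
orientation: [2.187, 0.077, -2.186]
ft_force: [0.7, 0.2, -0.4]
width: 0.3
```

```bash
python3 - <<'E'
from h import *
im=snap('top','t9'); im2=snap('side','s9')
for l in ['roll','spare','tin','carton','ready_top']:
    print(l,[[np.round(a['position']).tolist() for a in models.place_of(c,l)[:5]] for c in('top','side')])
print(readout.get_obs()['ft_force'])
c=cv2.imread('pics/s9.png')[100:330,110:390]; cv2.imwrite('pics/s9c.png',cv2.resize(c,None,fx=2.6,fy=2.6,interpolation=cv2.INTER_CUBIC))
E
```

```text
roll [[[327.0, -147.0, 32.0], [324.0, 195.0, 35.0], [426.0, 313.0, 34.0], [610.0, 317.0, 33.0], [630.0, 82.0, 53.0]], [[325.0, 194.0, 32.0], [428.0, 312.0, 29.0], [604.0, 311.0, 31.0], [326.0, -146.0, 29.0]]]
spare [[[639.0, -106.0, -3.0]], []]
tin [[[493.0, -88.0, 0.0], [554.0, 68.0, 1.0], [612.0, 75.0, 27.0]], [[491.0, -90.0, 1.0]]]
carton [[[560.0, -197.0, 1.0]], [[556.0, -189.0, 0.0]]]
ready_top [[[545.0, 202.0, 25.0]], [[560.0, -194.0, -2.0], [545.0, 198.0, 23.0]]]
[-0.281736   -0.88028631  0.72866093]
```

View pics/s9c.png

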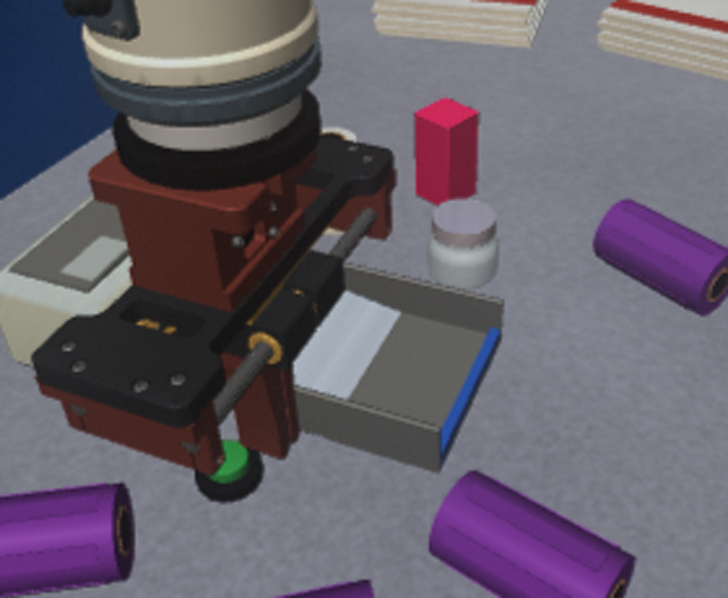

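Button up, arm clear, bystanders unmoved, and the top camera puts the roll at (630, 82, 53). Handing in.

```bash
python3 - <<'E'
from h import *
print(workorder.close_job())
E
```

```text
the job is handed in; nothing more can be done
None
```

I pushed the white, blue-striped roll up the ramp with both fingers behind it and over the crest into the seat. I then pressed the green button to its end and let it go, and handed the job in at about 17 s.

- **Roll:** with the fingers still on it, the push force rose to about 5 N against the stops. After I backed off, the top camera put it at (630, 82, 53) mm, where I expected the seat. In the last picture the arm hid the roll from the side camera, so only the top camera confirms that final position.
- **Staying on the fingers:** every picture taken on the ramp showed the fingers on the roll. On the flat floor, before the ramp, it may have rolled a few mm ahead while I squared it up. It also sat slightly skew there. I did not measure the contact continuously, and it may have run the last few mm into the seat by itself.
- **Button:** the arm stopped moving with about 31 N on the wrist, so the button had reached its end. After release the top sits at 23–25 mm, about the same as before.
- **Bystanders:** the jar and carton are where they started to within the networks' accuracy. So is the spare roll, although only the top camera found it at the end. The arm was clear of everything at hand-in.

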